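# Isolate the UV lens cabinet and hold its lid at the stay mark

## Robot

A 6-joint arm with a two-finger parallel gripper is mounted at the origin on the work surface. World frame = base frame: x ahead of the robot, y to its left, z up, the work surface at z = 0. Lengths are in m, angles in rad, forces in N, time in s.
With the tool pointing down it reaches from about 0.425 to 0.95 m from the base axis. Payload 3.5 kg.
Tool frame: the origin (TCP) lies between the finger pads; the fingertips stand 19 mm ahead of it and the grasp point (between the pads) is the TCP; z points along the fingers, y is the line along which they close (so a half turn about z gives the same grasp; the last joint's range is limited). The gripper opens to 85 mm and grips with 20 to 120 N. Pads are 22 mm wide; open, the fingers measure 114 mm over their backs; the gripper's body (76 mm by 85 mm) begins 54 mm behind the grasp point. The pads swing forward as they close: fully open they stand 13 mm farther back than shut.
Start: joints at [-1.425, 0.286, 1.577, -0, 1.279, -0.15], TCP at [0.197, -0.646, 0.211] pointing down, gripper open.
Joint ranges: [-2.77, 2.77], [-0.9, 2.22], [0.21, 2.48], [-1.53, 4.67], [0.24, 2.81], [-2.84, 2.84]. Speed limits (rad/s): [2.79, 2.79, 3.14, 3.14, 3.14, 3.14].

## Interface

Orientations are given as a unit quaternion [x, y, z, w].
In Python, from plant import get_state, cams, ctrl gives the robot as it stands. The module is installed in compiled form; this text tells all that it offers.
- The arm moves only by the tool jog_arm, never from a script. Its argument "deltas" is text: rows parted by semicolons, each of 6 numbers parted by spaces: the shift along the world's x, y, z normalised to -1 to 1, where 1 is 0.02 m, then the turn, a rotation vector about the world's x, y, z normalised to -1 to 1, where 1 is 0.1 rad. In form: x y z ax ay az; .... A call has 1 to 20 rows; each row shifts and turns the commanded pose from where the row before left it; what a row does not reach is not made up. A row lasts 1/8 s, in which the tool goes at most 62.5 mm and 10.7 degrees, less where a joint would pass 70% of its speed; a pose out of reach is approached as far as the arm can. A call with a number of a shift or a turn outside -1 to 1 is refused whole. A call with a gripper value outside its range is refused whole. "gripper" is the opening, from 0 (shut) to 1 (fully open), set as the call begins (left out, the last holds). The fingers move at their own pace and stop on an object; "squeeze" is the grip in N (left out, the last holds). Time passes only in rows, so rows that do not move let the fingers close. It gives the time, the measured TCP pose, the force, the opening and the grip force at its end, in the units of the state.
- get_state(): the state, without advancing time (a new reading comes with each control period).
- cams.read_camera(name): name is "side" or "top" or "wrist"; returns a dict with "color" (420x560x3 uint8, blue, green, red), "vfov" (degrees; the focal length in pixels is half the picture's height over the tangent of half this angle, whatever the lens; pixels are square), "cx", "cy" (the principal point, pixels), "rvec" (rotation vector, rad) and "tvec" (3), from world to camera coordinates, as OpenCV has them. Camera axes: x right, y down, z forward; pixel columns grow to the right and rows downward; lengths in m; the calibration is good to about 2 mm. A picture is of the moment at which its call begins. There is no depth.
- ctrl.sign_off(): hands the job in; it is judged then, once.
The state is a dict: "time": time; "qpos": joint angles; "dq": joint speeds; "joint_efforts": joint torques, N m; "eef_pos": TCP position; "tcp_rot": TCP orientation; "contact_force": force on the tool from outside, world axes, zero at the start; "wrist_torque": the same for the moment, N m; "opening": opening from 0.0 (shut) to 1.0 (fully open); "finger_force": force on a finger pad.
Only numpy, scipy, OpenCV 4.12 (cv2) and the standard library are available. Lean on these libraries where they do the work, as an engineer would, in place of code of your own. Each camera call takes 0.05 s, during which the arm holds its last target. There are 200 camera calls.

## Task

Switch the UV lens cabinet off: turn the handle of its rotary isolator, the small box screwed to the bench beside it, counterclockwise from ON all the way to OFF before the lid is opened. Then lift the cabinet's lid by its pull handle until the pointer on the lid's side lines up with the index block clamped on the curved stay bar, and finish still holding the lid there by its handle so that I can pin the stay: do not let go and do not let the lid fall. Leave the index block, the lenses and everything else on the bench where they are.

Things in the scene. Friction and masses are not known exactly. Their poses are not given: they have to be found in the camera images.
- cabinet: Fixed grey steel UV cabinet for lenses: tub 224 deep (x) by 300 wide (y), rim 100 above the bench, with a lid. On its left side (+y), 15 off the wall, a curved steel stay bar of 205 radius about the hinge line rises to 1.10 rad, 290 above the bench. Origin: centre of the underside; x points from pull handle to hinge, z up.
- lid (a joint): Opening angle of the lid, rad: 0 closed (start), grows as the front edge (towards the robot) swings up and over, to 1.6. The hinge is free: let go below about 1.5, the lid falls shut. Lid 222 deep, 300 wide, 35 high, 0.55 to 0.9 kg, with an amber window.
- lid_hinge (a point): Point on the hinge line, middle of the cabinet's far rim, 100 above the bench. Its axes turn with the lid: y along the hinge line (the lid opens right-handed about +y), x from front edge to hinge.
- lid_pull (a point): The lid's pull on the middle of its front face: a round level steel bar (lid_c0), 12 thick, 120 long, on two posts 108 apart, 38 clear gap behind it. Origin: middle of the bar; closed, 117.5 above the bench, 268 before and 17.5 above the hinge line. Axes turn with the lid: y along the bar, x towards the lid. The round bar can turn between the pads as the lid swings.
- lid_pointer (a point): Tip of the flat steel pointer arm on the lid's left side (+y), 195 from the hinge line; it swings with the lid beside the curved stay bar.
- index_mark (a point): The mark: small nib at the middle of the index block (dark steel, 20 along the arc, 30 radially, 14 thick, knurled thumbscrew outside) clamped on the curved stay bar. It lies on the pointer tip's circle: at the right lid angle both points coincide. Set between 0.50 and 0.85 rad above the closed lid.
- isolator: Grey plastic rotary isolator enclosure, 90 x 90 and 65 high with a 4 mm black plate on top, fixed to the bench left or right of the cabinet, conduit out of its far side (+x). Origin: centre of the underside, z up.
- iso_handle (a joint): Angle of the isolator's handle, rad: 1.571 is ON (handle in line with the conduit), 0 is OFF (handle across it); hard stops at both, starts at ON. Seen from above OFF is counterclockwise. Stiff (about 0.2 N m) and stays where it is left.
- iso_grip (a point): Grip point on the axis of the isolator's black handle, 99 above the bench. The handle is an upright bar 14 thick and 56 long, 30 tall (79 to 109 above the bench), on a round hub of 48 diameter whose top is at 79. Axes turn with the handle: y along the bar, x across it (the width to pinch), z up.
- lens_in1: Lens, 60 diameter, 50 tall, standing in the cabinet. Origin under its centre.
- lens_in2: Lens, 66 diameter, 62 tall, standing in the cabinet. Origin under its centre.
- lens_out: Bystander: lens, 64 diameter, 58 tall, standing on the bench. Origin under its centre.
- camera: Bystander: camera body 44 x 138 x 94 high. Origin under its centre.
- cap: Bystander: black lens cap, 58 diameter, 10 high. Origin under its centre.
- driver: Bystander: screwdriver lying down, 150 long. Origin at its middle, on the bench.
- loupe: Bystander: black eye loupe, 40 diameter, 40 high. Origin under its centre.
- tray: Bystander: aluminium parts tray, 90 x 130, 18 high. Origin under its centre.
- blower: Bystander: rubber dust blower, 60 diameter, 100 high. Origin under its centre.
- driver_block: Fixed wooden block, 100 x 100 x 50, with upright screwdrivers to 135 high, on the side of the cabinet where the isolator is not. Origin: centre of its underside.
Things that resemble listed ones, but are neither listed nor needed, are in the scene too. What is shaped like the isolator but green is not meant.

How it is judged:
On the way, in this order (a step that is already met when the one before it is completed fails the run):
1. the isolator is turned to OFF (value of joint iso_handle below 0.15 rad), for 0.2 s.
2. the lid is lifted by its pull handle (value of joint lid above 0.2 rad and contact force between the fingers and lid_c0 above 1 N), for 0.2 s.
At the end, for the whole second after the job is handed in: The lid stands still with its pointer within 10 mm of the index mark (within the block's width), held there by the robot's fingers on the pull handle (over 1 N); the isolator is within 0.15 rad of OFF; the lenses and the bystanders stand within 30 mm of where they were (distance between lid_pointer and index_mark below 0.01 m and contact force between the fingers and lid_c0 above 1 N and velocity of joint lid between -0.1 and 0.1 rad/s and value of joint iso_handle below 0.15 rad and distance of each of lens_out, camera, cap, driver, loupe, tray, blower, lens_in1, lens_in2 from where it was at the start of the episode below 0.03 m); the arm keeps its last pose, push and grip.
It fails at once if the lid is opened while the isolator is not off (value of joint lid above 0.1 rad and value of joint iso_handle above 0.25 rad).
It fails at once if the lid falls or is slammed (velocity of joint lid below -1.2 rad/s).
It fails at once if the index block is shifted (distance of index_mark from where it was at the start of the episode above 0.006 m).
It fails at once if a lens or a bystander is displaced (distance of any of lens_out, camera, cap, driver, loupe, tray, blower, lens_in1, lens_in2 from where it was at the start of the episode above 0.03 m).
It also fails if it takes over 59 s, if anything falls off the work surface, if the arm or the gripper's body presses on something with over 40 N, if the wrist force passes 120 N, or if a joint passes its speed limit or range.

## Working session

There is one attempt and no reset: what is moved stays moved. The work goes in short steps, Python scripts to look and compute and a tool call to move; the robot and the scene stay as the last step left them, time stands still between calls to the robot, and variables do not carry over. Pictures are saved under pics/ and viewed, at most 10 in all, crops included, and the job is handed in when it is done.

Besides the shell and the picture viewer there is one more tool, called after "Call:" as name(argument=value, ...), one argument or row to a line, values as JSON. jog_arm: Moves the arm, as the interface text tells. Its arguments: {"type":"object","properties":{"deltas":{"type":"string"},"gripper":{"type":"number"},"squeeze":{"type":"number"}},"required":["deltas"]}

```bash
mkdir -p pics
python3 - <<'E'
from plant import get_state, cams
import cv2,json
for n in ("top","side"):
    d=cams.read_camera(n); cv2.imwrite(f"pics/{n}0.png",cv2.resize(d["color"],(800,600),interpolation=cv2.INTER_CUBIC))
    print(n,d["vfov"],d["cx"],d["cy"],d["rvec"],d["tvec"])
s=get_state(); print(s)
E
```

```text
top 42.885001020372485 274.85785368880937 203.95826361355194 [ 2.13335379 -2.16855685  0.15332152] [0.00634971 0.45038223 1.63941344]
side 47.38169450685969 294.02083065287036 206.8288525409586 [ 0.38085274 -2.59118956  1.4836844 ] [0.45733014 0.1312529  1.28031505]
{'time': 0.1, 'qpos': array([-1.42502041e+00,  2.87081053e-01,  1.57802502e+00, -6.25446668e-06,
        1.27858399e+00, -1.49985068e-01]), 'dq': array([ 0.00323778, -0.00116816, -0.00404032, -0.00013155,  0.00131902,
        0.00036426]), 'joint_efforts': array([ 1.41500179e-03, -4.07294512e+01, -2.93698132e+01, -1.54775375e-04,
        3.40546903e-03,  9.05888484e-07]), 'eef_pos': array([ 0.19668488, -0.64505199,  0.2100859 ]), 'tcp_rot': array([ 9.89084915e-01,  1.47342906e-01, -7.86630683e-07, -1.04871282e-03]), 'contact_force': array([-0.28762898,  0.53468288,  0.24165774]), 'wrist_torque': array([ 0.02041376, -0.06344815, -0.02156709]), 'finger_force': 0.0, 'opening': 1.001303677012226}
```

View pics/top0.png

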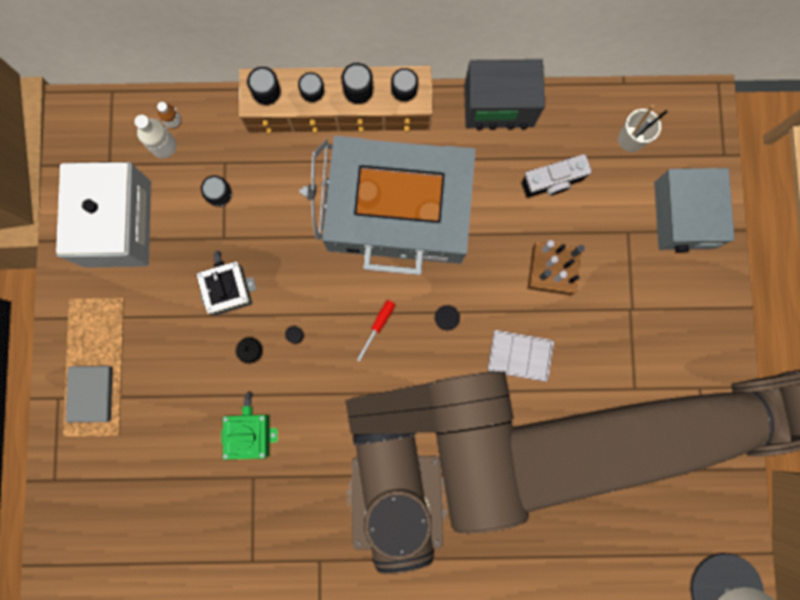

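View pics/side0.png

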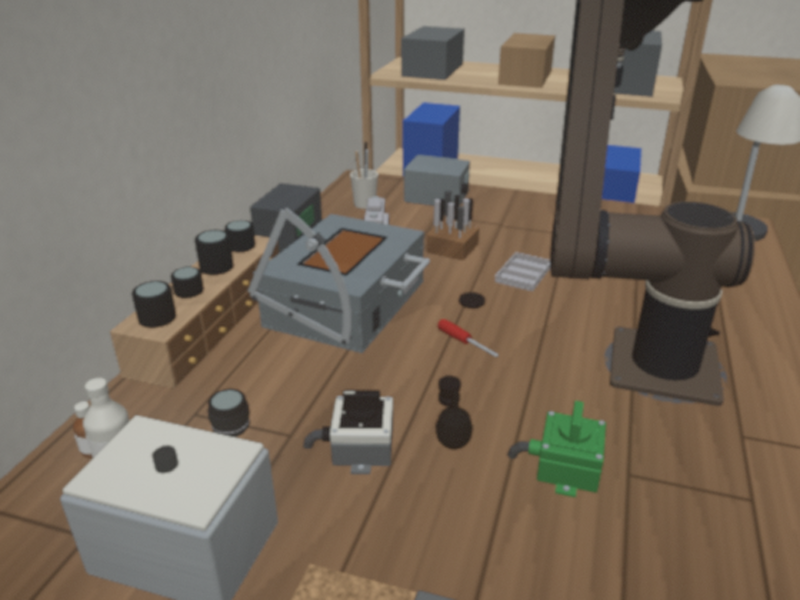

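The top view shows the cabinet at about (400,200), its pull bar from (365,266) to (420,271), the isolator at (223,287) and the decoy in green. The side view shows the stay bar with something block-like near (313,243). I'll zoom in on those.

```bash
cat > h.py <<'E'
import numpy as np, cv2
from plant import get_state, cams
def load(n):
    d=cams.read_camera(n); f=210/np.tan(np.radians(d["vfov"]/2))
    d["K"]=np.array([[f,0,d["cx"]],[0,f,d["cy"]],[0,0,1]]); d["R"]=cv2.Rodrigues(np.array(d["rvec"]))[0]; d["t"]=np.array(d["tvec"]); return d
def ray(d,uv):
    v=d["R"].T@np.linalg.inv(d["K"])@np.array([uv[0],uv[1],1.]); return -d["R"].T@d["t"],v
def onz(d,uv,z):
    c,v=ray(d,uv); return c+v*(z-c[2])/v[2]
def proj(d,P):
    p=cv2.projectPoints(np.atleast_2d(np.array(P,float)),np.array(d["rvec"],float),d["t"],d["K"],None)[0]; return p.reshape(-1,2)
def crop(d,x0,y0,w,h,s):
    return cv2.resize(d["color"][y0:y0+h,x0:x0+w],None,fx=s,fy=s,interpolation=cv2.INTER_CUBIC)
E
python3 - <<'E'
from h import *
t=load("top"); s=load("side")
a=crop(t,130,90,210,140,3.8)
b=crop(s,160,130,150,210,2.8)
cv2.imwrite("pics/ct.png",a); cv2.imwrite("pics/cs.png",b)
E
```

```text
(no output)
```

View pics/ct.png

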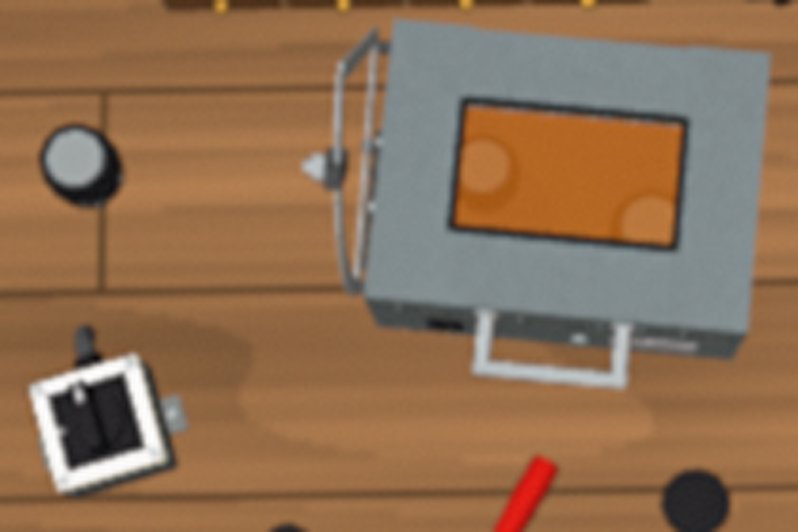

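View pics/cs.png

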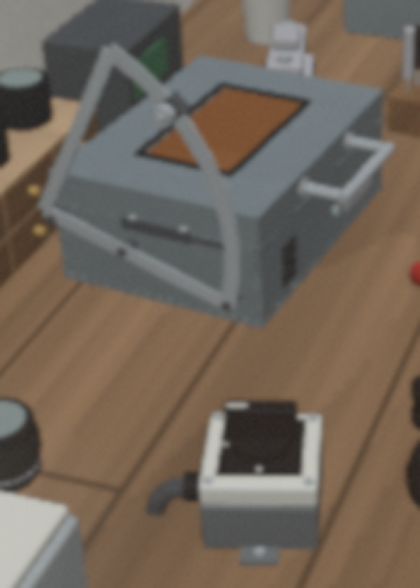

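The crops show lid corners at (395,20), (770,55), (745,330) and (368,298), the pull bar from (475,372) to (625,385), and the isolator plate centred at about (98,420). In the side crop the index block is at about (180,103).

```bash
cat > fit.py <<'E'
from h import *
from scipy.optimize import least_squares
t=load("top"); s=load("side")
T=lambda p:(130+(p[0]-1.4)/3.8, 90+(p[1]-1.4)/3.8)
S=lambda p:(160+(p[0]-.9)/2.8,130+(p[1]-.9)/2.8)
def say(n,v): print(n,np.round(v,4))
L=[onz(t,T(p),.135) for p in [(395,20),(770,55),(745,330),(368,298)]]
for p in L: say("lid",p)
print([round(float(np.linalg.norm(L[i]-L[(i+1)%4])),3) for i in range(4)])
B=[onz(t,T(p),.1175) for p in [(474,369),(628,382)]]
say("bar",B[0]);say("bar",B[1]);say("len",np.linalg.norm(B[0]-B[1]))
for p in [(50,408),(124,374),(144,455),(70,470)]: say("plate",onz(t,T(p),.069))
for p in [(30,385),(135,355),(160,460),(62,492)]: say("iso corner",onz(t,T(p),.065))
yaw=np.arctan2(*(L[0]-L[3])[[1,0]]);yaw2=np.arctan2(*(B[0]-B[1])[[1,0]])-np.pi/2
yl=np.arctan2(*(L[0]-L[1])[[1,0]])-np.pi/2
print("yaws",yaw,yl,yaw2)
# joint fit: hinge (hx,hy) , yaw ; lid top corners at +0/-222, +-150 ; bar at -268, +-60 z .1175
def W(q,P):
    P=np.atleast_2d(P);c,sn=np.cos(q[2]),np.sin(q[2])
    return np.c_[q[0]+c*P[:,0]-sn*P[:,1],q[1]+sn*P[:,0]+c*P[:,1],P[:,2]]
top=np.array([[0,.15,.135],[0,-.15,.135],[-.222,-.15,.135],[-.222,.15,.135]])
bar=np.array([[-.268,.06,.1175],[-.268,-.06,.1175]])
obsT=np.array([T(p) for p in [(395,20),(770,55),(745,330),(368,298),(474,369),(628,382)]])
f=lambda q:(proj(t,W(q,np.r_[top,bar]))-obsT).ravel()
r=least_squares(f,[L[0][0],0.1,yaw]);q=r.x
say("hinge/yaw",q);say("res px",r.fun)
say("pull",W(q,[-.268,0,.1175]))
# index angle: point at radius .195..205 about hinge, angle a0+th; block centre on stay bar
ob=np.r_[T((335,168)),S((180,103))]
def blk(a,y,R=.205): return W(q,[-R*np.cos(a),y,.1+R*np.sin(a)])
g=lambda v:np.r_[proj(t,blk(*v))[0],proj(s,blk(*v))[0]]-ob
r2=least_squares(g,[.8,.165]);say("block a,y",r2.x);say("res",r2.fun);say("P",blk(*r2.x))
E
python3 fit.py
```

```text
lid [0.7699 0.1184 0.135 ]
lid [ 0.7364 -0.1782  0.135 ]
lid [ 0.5154 -0.1519  0.135 ]
lid [0.5454 0.1407 0.135 ]
[0.298, 0.223, 0.294, 0.226]
bar [0.4911 0.0595 0.1175]
bar [ 0.4788 -0.0609  0.1175]
len 0.121
plate [0.4732 0.4025 0.069 ]
plate [0.5    0.3434 0.069 ]
plate [0.4338 0.3265 0.069 ]
plate [0.4227 0.3856 0.069 ]
iso corner [0.4929 0.42   0.065 ]
iso corner [0.5161 0.3355 0.065 ]
iso corner [0.4301 0.3144 0.065 ]
iso corner [0.4055 0.3927 0.065 ]
yaws -0.09907290096978959 -0.11234003515576618 -0.10151310722246132
hinge/yaw [ 0.7519 -0.0296 -0.1077]
res px [-0.3741  0.6013  0.1804  0.2041  1.03    0.1    -0.9115 -0.6049  0.208
 -0.2598 -0.1381 -0.043 ]
pull [[ 0.4854 -0.0008  0.1175]]
block a,y [0.7475 0.1653]
res [ 1.6454  0.2202 -1.8715  1.3195]
P [[0.6202 0.1509 0.2394]]
```

Dimensions check out (lid 223x298, bar 121). The pull is at (0.485, 0.0), cabinet yaw is −0.108, and the isolator is near (0.461, 0.366) with yaw about 0.28. The tool yaw already suits the handle, so I'll move over.

Call:
jog_arm(
  deltas="0.8 0.92 0.2 0 0 0;0.8 0.92 0.2 0 0 0;0.8 0.92 0.2 0 0 0;0.8 0.92 0.2 0 0 0;0.8 0.92 0.2 0 0 0;0.8 0.92 0.2 0 0 0;0.8 0.92 0.2 0 0 0;0.8 0.92 0.2 0 0 0;0.8 0.92 0.2 0 0 0;0.8 0.92 0.2 0 0 0;0.8 0.92 0 0 0 0;0.8 0.92 0 0 0 0;0.8 0.92 0 0 0 0;0.8 0.92 0 0 0 0;0.8 0.92 0 0 0 0;0.8 0.92 0 0 0 0",
  gripper=0.6,
)

```text
time: 2.3
eef_pos: [0.4536, -0.3499, 0.2515]
tcp_rot: [0.989, 0.147, 0.0, 0.0]
contact_force: [-0.0, 0.2, 1.1]
opening: 0.599
finger_force: 0.0
```

Call:
jog_arm(
  deltas="0.14 0.97 0 0 0 0;0.14 0.97 0 0 0 0;0.14 0.97 0 0 0 0;0.14 0.97 0 0 0 0;0.14 0.97 0 0 0 0;0.14 0.97 0 0 0 0;0.14 0.97 0 0 0 0;0.14 0.97 0 0 0 0;0.14 0.97 0 0 0 0;0.14 0.97 0 0 0 0;0.14 0.97 0 0 0 0;0.14 0.97 0 0 0 0;0.14 0.97 0 0 0 0;0.14 0.97 0 0 0 0;0.14 0.97 0 0 0 0;0.14 0.97 0 0 0 0;0.14 0.97 0 0 0 0;0.14 0.97 0 0 0 0",
)

```text
time: 4.55
eef_pos: [0.5032, -0.0008, 0.2513]
tcp_rot: [0.989, 0.147, 0.0, 0.0]
contact_force: [0.1, 0.8, -0.2]
opening: 0.602
finger_force: 0.0
```

Call:
jog_arm(
  deltas="-0.1 0.96 0 0 0 0;-0.1 0.96 0 0 0 0;-0.1 0.96 0 0 0 0;-0.1 0.96 0 0 0 0;-0.1 0.96 0 0 0 0;-0.1 0.96 0 0 0 0;-0.1 0.96 0 0 0 0;-0.1 0.96 0 0 0 0;-0.1 0.96 0 0 0 0;-0.1 0.96 0 0 0 0;-0.1 0.96 0 0 0 0;-0.1 0.96 0 0 0 0;-0.1 0.96 0 0 0 0;-0.1 0.96 0 0 0 0;-0.1 0.96 0 0 0 0;-0.1 0.96 0 0 0 0;-0.1 0.96 0 0 0 0;-0.1 0.96 0 0 0 0;-0.1 0.9 0 0 0 0;0 0 0 0 0 0",
)

```text
time: 7.05
eef_pos: [0.4649, 0.3627, 0.2512]
tcp_rot: [0.989, 0.148, -0.0, 0.0]
contact_force: [-0.0, -0.3, -0.2]
opening: 0.597
finger_force: 0.0
```

Run:
```python
from h import *
w=load("wrist"); cv2.imwrite("pics/w1.png",cv2.resize(w["color"],(800,600),interpolation=cv2.INTER_CUBIC))
import pickle; pickle.dump(w,open("w1.pkl","wb"))
st=get_state(); print(st["time"],st["eef_pos"],st["tcp_rot"],st["qpos"],st["opening"])
```

```text
7.1 [0.46505322 0.36197718 0.25116743] [ 9.89006719e-01  1.47870299e-01 -1.13061560e-04  2.66870014e-04] [ 4.89540790e-01  7.04439214e-02  1.75059904e+00 -4.41030686e-04
  1.32094137e+00  1.76361714e+00] 0.5999360673047872
```

View pics/w1.png

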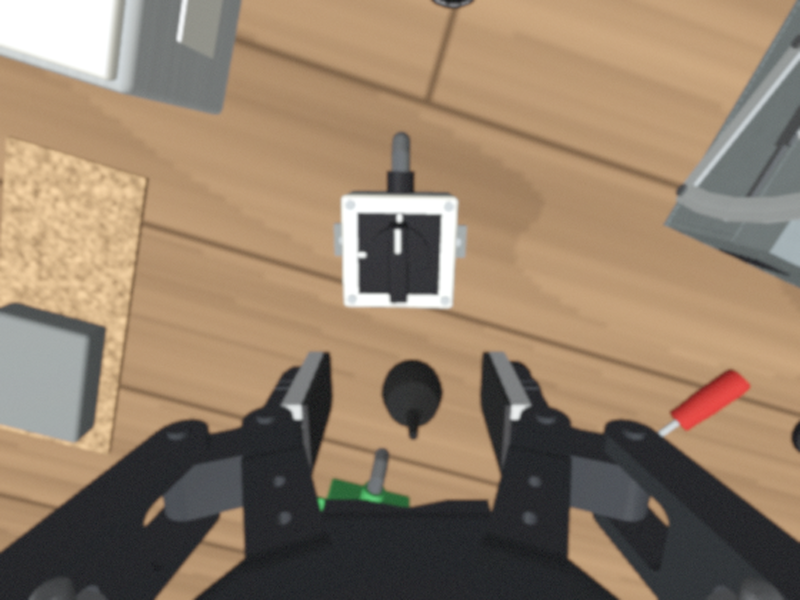

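The wrist view shows the handle aligned with the image's vertical at (399,255), white frame corners at (343,197), (458,195), (453,306) and (344,306), and the conduit upwards. The yaw matches.

Run:
```python
from h import *
import pickle; w=pickle.load(open("w1.pkl","rb"))
o=lambda p,z: onz(w,(p[0]*.7,p[1]*.7),z).round(4)
C=[o(p,.065) for p in [(343,197),(458,195),(453,306),(344,306)]]
print(C,np.mean(C,0),[np.linalg.norm(C[i]-C[i-1]) for i in range(4)])
I=[o(p,.069) for p in [(358,213),(441,211),(439,294),(358,294)]];print(np.mean(I,0))
print("handle near end",o((399,301),.109),"hub side",o((361,255),.079),o((438,255),.079))
print("blower-ish",o((412,392),.04),"cab stay",o((683,190),.0))
```

```text
[array([0.4919, 0.4211, 0.065 ]), array([0.5194, 0.3373, 0.065 ]), array([0.4334, 0.3118, 0.065 ]), array([0.4068, 0.3976, 0.065 ])] [0.462875 0.36695  0.065   ] [np.float64(0.0882851063317024), np.float64(0.08819688203105593), np.float64(0.08970089185732767), np.float64(0.0898287259177152)]
[0.4627 0.3672 0.069 ]
handle near end [0.4382 0.3591 0.109 ] hub side [0.4555 0.3952 0.079 ] [0.4729 0.339  0.079 ]
blower-ish [0.3345 0.3158 0.04  ] cab stay [0.5812 0.1353 0.    ]
```

Call:
jog_arm(
  deltas="-0.1 0.25 0 0 0 0;0 0 -1 0 0 0;0 0 -1 0 0 0;0 0 -1 0 0 0;0 0 -1 0 0 0;0 0 -1 0 0 0;0 0 -1 0 0 0;0 0 -1 0 0 0;0 0 -0.4 0 0 0;0 0 0 0 0 0",
)

```text
time: 8.35
eef_pos: [0.4629, 0.3664, 0.1026]
tcp_rot: [0.989, 0.147, -0.001, 0.0]
contact_force: [0.7, 0.5, -0.2]
opening: 0.6
finger_force: 0.0
```

Call:
jog_arm(
  deltas="0 0 0 0 0 0;0 0 0 0 0 0;0 0 0 0 0 0;0 0 0 0 0 0;0 0 0 0 0 0",
  gripper=0,
  squeeze=60,
)

```text
time: 8.98
eef_pos: [0.4632, 0.3665, 0.1034]
tcp_rot: [0.989, 0.147, 0.0, -0.0]
contact_force: [-0.3, -0.1, -0.4]
opening: 0.001
finger_force: 0.0
```

The fingers shut with no force, so the handle isn't between the pads. I'll look.

Run:
```python
from h import *
s=load("side"); w=load("wrist")
a=crop(s,195,230,130,110,4)
b=cv2.resize(w["color"],(520,390),interpolation=cv2.INTER_CUBIC)
im=np.zeros((600,800,3),np.uint8); 
a=cv2.resize(a,(400,338)); im[:338,:400]=a; b=cv2.resize(crop(w,140,60,280,300,1),(400,428)); im[:428,400:]=b
cv2.imwrite("pics/chk.png",im)
st=get_state();print(st["opening"],st["finger_force"],st["eef_pos"],proj(s,[[.463,.367,.109],[.463,.367,.079]]))
```

```text
0.0014654661355976983 0.0 [0.46318044 0.36653237 0.10332448] [[252.69616211 273.96510376]
 [253.14243911 284.81418661]]
```

View pics/chk.png

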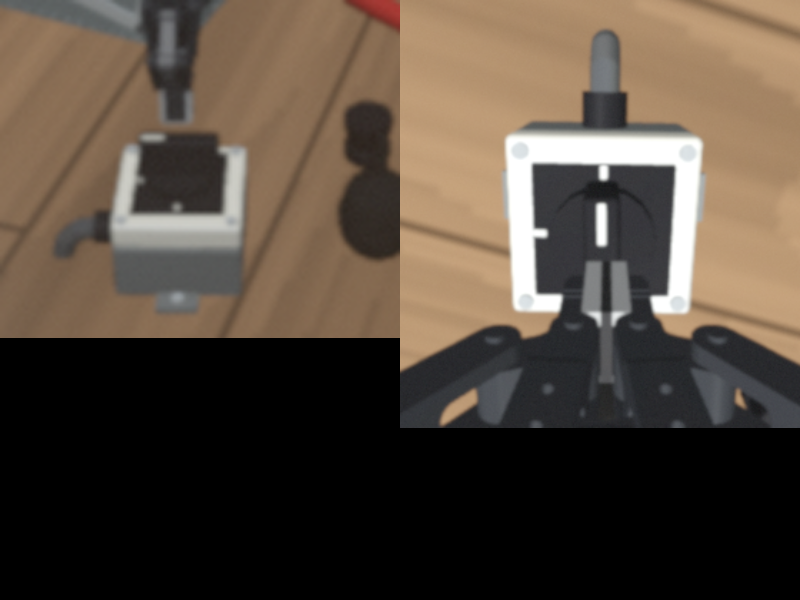

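Run:
```python
from h import *
w=load("wrist");s=load("side");t=load("top")
st=get_state();p=st["eef_pos"]
for n,P in dict(tcp=p,tip=p-[0,0,.019],handletop=[.463,.367,.109],hub=[.463,.367,.079],plate=[.463,.367,.069]).items():
    print(n,"wrist",proj(w,P)[0].round(1),"side",proj(s,P)[0].round(1))
print(-w["R"].T@w["t"],w["R"][2],p)
print("seen tip wrist ~",(140+205*.7,60+262*.7),"side",(195+175/3.077,230+120/3.077))
print("seen frame corners wrist z .065", [onz(w,(140+x*.7,60+y*.7),.065).round(4) for x,y in [(506,136),(702,136),(692,312),(515,310)] for x in [x-400]])
```

```text
tcp wrist [283.2 243.5] side [252.8 275.9]
tip wrist [283.3 231. ] side [253.1 282.8]
handletop wrist [282.3 247.8] side [252.7 274. ]
hub wrist [282.5 228. ] side [253.1 284.8]
plate wrist [282.6 222.6] side [253.3 288.4]
[0.53207315 0.38714313 0.26564826] [-0.27122803 -0.08280585 -0.95894658] [0.46314455 0.3665099  0.10327304]
seen tip wrist ~ (283.5, 243.39999999999998) side (251.873578160546, 268.9990250243744)
seen frame corners wrist z .065 [array([0.4926, 0.422 , 0.065 ]), array([0.5185, 0.3379, 0.065 ]), array([0.4338, 0.3115, 0.065 ]), array([0.4086, 0.3972, 0.065 ])]
```

Run:
```python
from h import *
import pickle; w=pickle.load(open("w1.pkl","rb"));p=np.array([.46505,.36198,.25117])
f=w["K"][0,0]; print("f",f,"tip depth for 51mm gap",f*.051/(154*.7))
ax=np.array([np.cos(.296),np.sin(.296),0])
for dz in (-.019,0,.01,.02,.03):
    for e in (0,.011,-.011):
        P=p+[0,0,dz]+ax*e; print(dz,e,proj(w,P)[0].round(1),"depth",round(float((w["R"]@P+w["t"])[2]),4))
```

```text
f 312.33376659677606 tip depth for 51mm gap 0.1477645834548755
-0.019 0 [284.5 231.1] depth 0.1943
-0.019 0.011 [284.6 214.3] depth 0.1912
-0.019 -0.011 [284.4 247.4] depth 0.1974
0 0 [284.5 243.6] depth 0.1761
0 0.011 [284.6 225.3] depth 0.1729
0 -0.011 [284.4 261.3] depth 0.1792
0.01 0 [284.5 251.3] depth 0.1665
0.01 0.011 [284.6 232. ] depth 0.1634
0.01 -0.011 [284.4 269.8] depth 0.1696
0.02 0 [284.6 259.9] depth 0.1569
0.02 0.011 [284.7 239.6] depth 0.1538
0.02 -0.011 [284.5 279.4] depth 0.16
0.03 0 [284.6 269.6] depth 0.1473
0.03 0.011 [284.7 248.2] depth 0.1442
0.03 -0.011 [284.5 290.1] depth 0.1504
```

Pictures agree from three cues: pad gap scale, wrist row and side row. The real fingertips sit about 42 mm farther back along the tool axis than the stated TCP implies, so the fingers shut just above the handle. I'll take the true grasp z as the reported z plus 0.042, reopen and go lower.

Call:
jog_arm(
  deltas="0 0 0 0 0 0;0 0 0 0 0 0;0 0 0 0 0 0;0 0 0 0 0 0;0 0 -0.5 0 0 0;0 0 -0.5 0 0 0;0 0 -0.5 0 0 0;0 0 -0.3 0 0 0;0 0 0 0 0 0",
  gripper=0.6,
)

```text
time: 10.35
eef_pos: [0.4627, 0.3663, 0.0664]
tcp_rot: [0.989, 0.147, -0.001, 0.0]
contact_force: [-0.5, -0.0, -0.5]
opening: 0.6
finger_force: 0.0
```

Call:
jog_arm(
  deltas="0 0 0 0 0 0;0 0 0 0 0 0;0 0 0 0 0 0;0 0 0 0 0 0;0 0 0 0 0 0",
  gripper=0,
  squeeze=60,
)

```text
time: 10.98
eef_pos: [0.4631, 0.3681, 0.0682]
tcp_rot: [0.989, 0.147, 0.001, -0.001]
contact_force: [-2.0, 5.0, 1.0]
opening: 0.149
finger_force: 60.8
```

Gripped (opening matches 14 mm). I'll turn it counterclockwise.

Call:
jog_arm(
  deltas="0 0 0 0 0 1;0 0 0 0 0 1;0 0 0 0 0 1;0 0 0 0 0 1;0 0 0 0 0 1;0 0 0 0 0 1;0 0 0 0 0 1;0 0 0 0 0 1;0 0 0 0 0 1;0 0 0 0 0 1;0 0 0 0 0 1;0 0 0 0 0 1;0 0 0 0 0 1;0 0 0 0 0 1;0 0 0 0 0 1;0 0 0 0 0 0.7;0 0 0 0 0 0;0 0 0 0 0 0",
)

```text
time: 13.22
eef_pos: [0.4622, 0.3688, 0.0682]
tcp_rot: [0.597, 0.802, 0.002, -0.002]
contact_force: [-4.1, 5.4, 2.0]
opening: 0.152
finger_force: 61.0
```

Run:
```python
from h import *
st=get_state();print(st["time"],st["eef_pos"],st["tcp_rot"],st["wrist_torque"],st["contact_force"],st["qpos"])
q=st["tcp_rot"];print("yaw",2*np.arctan2(q[1],q[0]))
```

```text
13.225 [0.46219116 0.36880602 0.06820425] [ 0.59665976  0.80249011  0.00153587 -0.00209584] [ 1.0519201   0.5795845  -0.35290812] [-4.06797117  5.39621775  2.00676459] [0.49965673 0.26116739 1.88920571 0.00609055 0.99019253 0.20419182]
yaw 1.8629229992333791
```

Call:
jog_arm(
  deltas="0 0 0 0 0 0;0 0 0 0 0 0;0 0 0 0 0 0;0 0 1 0 0 0;0 0 1 0 0 0;0 0 1 0 0 0;0 0 1 0 0 0;0 0 1 0 0 0;0 0 1 0 0 0;0 0 1 0 0 0;0 0 0 0 0 0",
  gripper=0.5,
)

```text
time: 14.6
eef_pos: [0.4643, 0.3672, 0.21]
tcp_rot: [0.595, 0.803, 0.002, 0.001]
contact_force: [0.1, 1.3, -0.6]
opening: 0.5
finger_force: 0.0
```

Run:
```python
from h import *
w=load("wrist"); cv2.imwrite("pics/w2.png",cv2.resize(w["color"],(560,420)))
```

```text
(no output)
```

View pics/w2.png

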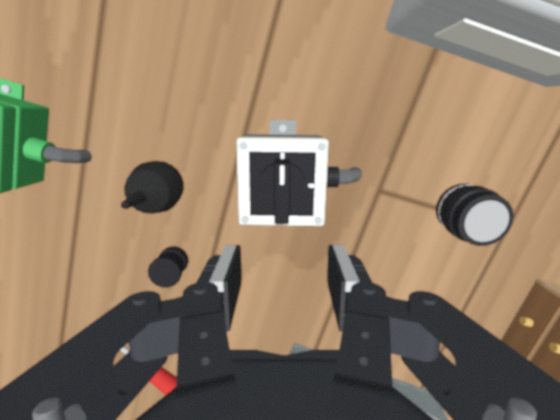

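The handle now lies across the conduit, so the isolator is OFF. Next is a move to above the pull, rotating −0.40.

Call:
jog_arm(
  deltas="-0.05 -1 0 0 0 -0.22;-0.05 -1 0 0 0 -0.22;-0.05 -1 0 0 0 -0.22;-0.05 -1 0 0 0 -0.22;-0.05 -1 0 0 0 -0.22;-0.05 -1 0 0 0 -0.22;-0.05 -1 0 0 0 -0.22;-0.05 -1 0 0 0 -0.22;-0.05 -1 0 0 0 -0.22;-0.05 -1 0 0 0 -0.22;-0.05 -1 0 0 0 -0.22;-0.05 -1 0 0 0 -0.22;-0.05 -1 0 0 0 -0.22;-0.05 -1 0 0 0 -0.22;-0.05 -1 0 0 0 -0.22;-0.05 -1 0 0 0 -0.22;-0.05 -1 0 0 0 -0.22;-0.05 -1 0 0 0 -0.22;1 -0.4 0 0 0 0;0.95 0 0 0 0 0",
)

```text
time: 17.15
eef_pos: [0.4844, -0.0028, 0.2076]
tcp_rot: [0.743, 0.67, 0.0, 0.0]
contact_force: [-0.5, 0.2, 0.4]
opening: 0.502
finger_force: 0.0
```

Run:
```python
from h import *
import pickle
w=load("wrist"); cv2.imwrite("pics/w3.png",cv2.resize(w["color"],(800,600),interpolation=cv2.INTER_CUBIC)); pickle.dump(w,open("w3.pkl","wb"))
st=get_state();q=st["tcp_rot"];print(st["eef_pos"],q,2*np.arctan2(q[1],q[0])-np.pi/2,st["qpos"],st["opening"])
```

```text
[ 0.48619046 -0.00276933  0.20770915] [0.74259952 0.66973457 0.00084049 0.000922  ] -0.10309232868085605 [-2.14908799e-01 -1.38422225e-01  2.03371198e+00  3.07948508e-04
  1.24382482e+00 -1.11915015e-01] 0.5001569533726893
```

View pics/w3.png

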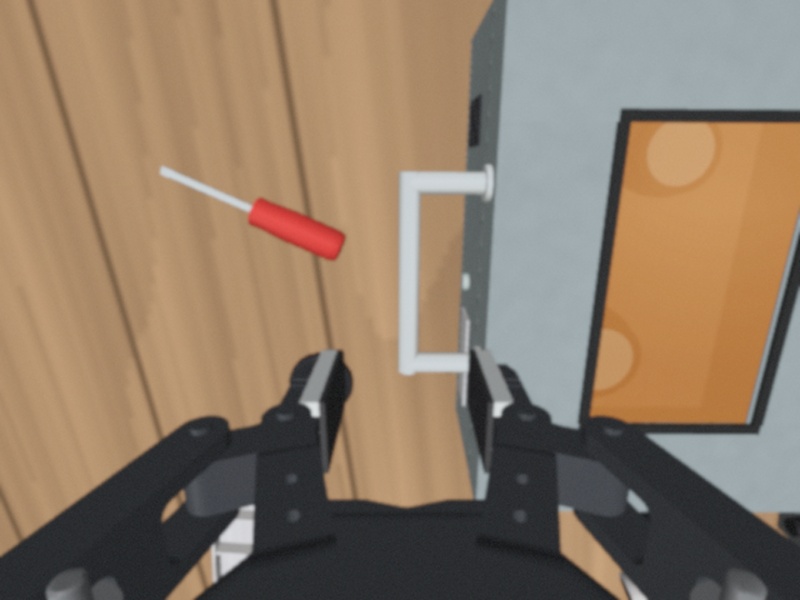

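Run:
```python
from h import *
import pickle; w=pickle.load(open("w3.pkl","rb"))
o=lambda p,z: onz(w,(p[0]*.7,p[1]*.7),z).round(4)
a,b=o((409,172),.1175),o((407,373),.1175);print(a,b,(a+b)/2,np.linalg.norm(a-b),np.arctan2(*(a-b)[[1,0]])-np.pi/2, "lid edge top",o((491,300),.135))
for dz in (.02,.03): print(proj(w,np.array([.48619,-.00277,.2077+dz]))[0]/.7)
```

```text
[0.4928 0.0611 0.1175] [ 0.4796 -0.0595  0.1175] [0.4862 0.0008 0.1175] 0.12132023738849178 -0.10901877370503188 lid edge top [ 0.5311 -0.011   0.135 ]
[410.20804403 370.36634849]
[410.48667677 384.20901721]
```

Call:
jog_arm(
  deltas="0 0.2 -0.6 0 0 0;0 0 -1 0 0 0;0 0 -1 0 0 0;0 0 -1 0 0 0;0 0 -1 0 0 0;0 0 -1 0 0 0;0 0 -0.5 0 0 0;0 0 -0.5 0 0 0;0 0 0 0 0 0",
  gripper=0.46,
)

```text
time: 18.32
eef_pos: [0.4836, 0.0027, 0.0747]
tcp_rot: [0.742, 0.671, -0.0, -0.001]
contact_force: [0.6, 0.1, 0.8]
opening: 0.459
finger_force: 0.0
```

Call:
jog_arm(
  deltas="0 0 0 0 0 0;0 0 0 0 0 0;0 0 0 0 0 0;0 0 0 0 0 0;0 0 0 0 0 0",
  gripper=0,
  squeeze=60,
)

```text
time: 18.95
eef_pos: [0.4868, 0.0022, 0.0764]
tcp_rot: [0.742, 0.67, 0.002, 0.003]
contact_force: [5.6, 0.3, -3.6]
opening: 0.121
finger_force: 58.3
```

Run:
```python
import numpy as np
th=np.r_[np.arange(0,.481,.06),np.arange(.5,.9,.02)]; a=th+.0652; x=-.2686*np.cos(a); z=.2686*np.sin(a)
for i in range(1,len(th)): dx,dz=(x[i]-x[i-1])/.02,(z[i]-z[i-1])/.02; print(round(th[i],2),f"{dx*.994:.3f} {-dx*.108:.3f} {dz:.3f}")
```

```text
0.06 0.076 -0.008 0.802
0.12 0.124 -0.013 0.796
0.18 0.171 -0.019 0.787
0.24 0.218 -0.024 0.775
0.3 0.263 -0.029 0.761
0.36 0.308 -0.033 0.744
0.42 0.352 -0.038 0.724
0.48 0.395 -0.043 0.701
0.5 0.141 -0.015 0.228
0.52 0.145 -0.016 0.225
0.54 0.150 -0.016 0.222
0.56 0.154 -0.017 0.219
0.58 0.158 -0.017 0.216
0.6 0.163 -0.018 0.213
0.62 0.167 -0.018 0.210
0.64 0.171 -0.019 0.206
0.66 0.175 -0.019 0.203
0.68 0.179 -0.019 0.199
0.7 0.183 -0.020 0.196
0.72 0.187 -0.020 0.192
0.74 0.191 -0.021 0.188
0.76 0.194 -0.021 0.184
0.78 0.198 -0.022 0.180
0.8 0.201 -0.022 0.176
0.82 0.205 -0.022 0.172
0.84 0.208 -0.023 0.168
0.86 0.212 -0.023 0.164
0.88 0.215 -0.023 0.159
```

Call:
jog_arm(
  deltas="0.08 -0.01 0.8 0 0 0;0.12 -0.01 0.8 0 0 0;0.17 -0.02 0.79 0 0 0;0.22 -0.02 0.78 0 0 0;0.26 -0.03 0.76 0 0 0;0.31 -0.03 0.74 0 0 0;0.35 -0.04 0.72 0 0 0;0.4 -0.04 0.7 0 0 0;0 0 0 0 0 0;0 0 0 0 0 0",
)

```text
time: 20.2
eef_pos: [0.5221, -0.0017, 0.1962]
tcp_rot: [0.742, 0.67, -0.0, 0.0]
contact_force: [3.6, -2.6, -7.5]
opening: 0.118
finger_force: 58.4
```

Run:
```python
from h import *
s=load("side"); t=load("top"); import pickle; pickle.dump((s,t),open("st.pkl","wb"))
a=crop(s,165,115,133,120,6); im=a[:600,:800]
cv2.imwrite("pics/l1.png",im)
st=get_state();print(st["eef_pos"],st["contact_force"],st["opening"],st["finger_force"])
p=st["eef_pos"]; h=np.array([.7519,-.0296]); r=(p[:2]-h)@[.994,-.108]; print("theta est",np.arctan2(p[2]+.042-.1,-r)-.0652, np.hypot(r,p[2]+.042-.1))
```

```text
[ 0.52204134 -0.00170491  0.1961226 ] [ 4.18723916 -3.38174451 -7.03944693] 0.11589859840637491 58.415937423706055
theta est 0.4727615162606113 0.269567207275679
```

View pics/l1.png

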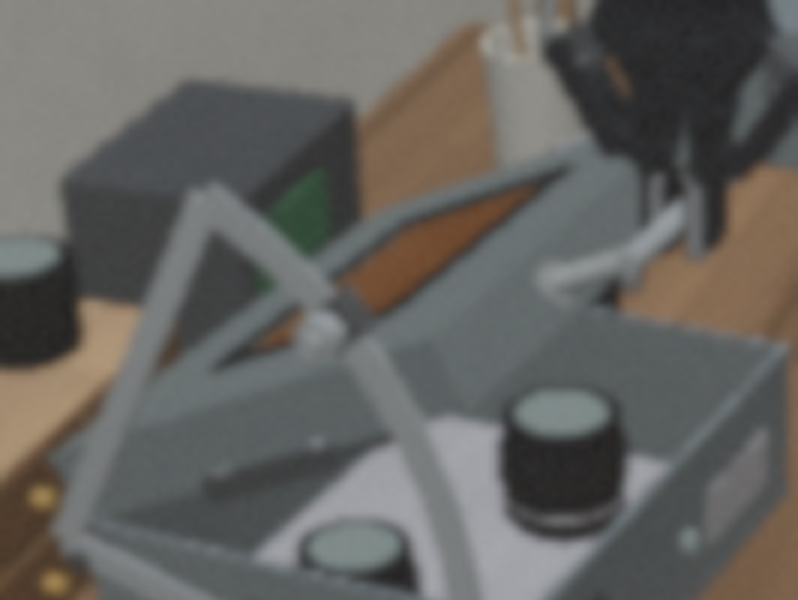

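The lid is up at about 0.47 rad with the grip holding. The pointer arm runs from (205,485) to about (395,440), and the block is at about (352,315). Next I compute the remaining angle.

Run:
```python
from h import *
import pickle; s,t=pickle.load(open("st.pkl","rb"))
q=[.7519,-.0296,-.1077]
def W(R,a,y):
    c,sn=np.cos(q[2]),np.sin(q[2]);x=-R*np.cos(a);return [q[0]+c*x-sn*y,q[1]+sn*x+c*y,.1+R*np.sin(a)]
C=lambda P:((proj(s,P)[0]-[165,115])*6+2.5).round(0)
S=lambda P:((proj(s,P)[0]-[160,130])*2.8+.9).round(0)
print("open, pointer circle (R .195,y .157)")
for a in np.arange(.44,.62,.03): print(round(a,2),C(W(.195,a,.157)),"R.1",C(W(.1,a,.157)))
print("closed")
for a in np.arange(-.03,.13,.03): print(round(a,2),S(W(.195,a,.157)),"R.1",S(W(.1,a,.157)))
print("block mid y .168, R .205/.19/.22")
for a in np.arange(.64,.86,.03): print(round(a,2),C(W(.205,a,.168)),C(W(.19,a,.168)),C(W(.22,a,.168)),"screw",C(W(.205,a,.19)),"top",((proj(t,W(.205,a,.168))[0]-[130,90])*3.8+1.4).round(0),((proj(t,W(.205,a,.19))[0]-[130,90])*3.8+1.4).round(0))
print("bar end a=1.1",C(W(.205,1.1,.168)),"(seen ~205,192) bar bottom a=0..",C(W(.205,.3,.168)))
```

```text
open, pointer circle (R .195,y .157)
0.44 [418. 443.] R.1 [249. 487.]
0.47 [412. 431.] R.1 [246. 481.]
0.5 [405. 419.] R.1 [243. 475.]
0.53 [399. 407.] R.1 [239. 469.]
0.56 [392. 395.] R.1 [236. 464.]
0.59 [384. 383.] R.1 [232. 458.]
closed
-0.03 [231. 253.] R.1 [143. 229.]
0.0 [231. 247.] R.1 [142. 226.]
0.03 [231. 242.] R.1 [142. 223.]
0.06 [230. 236.] R.1 [142. 221.]
0.09 [229. 231.] R.1 [141. 218.]
0.12 [229. 225.] R.1 [141. 215.]
block mid y .168, R .205/.19/.22
0.64 [374. 365.] [350. 379.] [399. 351.] screw [347. 387.] top [338. 193.] [308. 190.]
0.67 [366. 353.] [342. 368.] [389. 338.] screw [339. 375.] top [338. 186.] [308. 184.]
0.7 [357. 341.] [334. 357.] [380. 324.] screw [329. 363.] top [338. 180.] [308. 177.]
0.73 [347. 329.] [325. 346.] [370. 312.] screw [320. 351.] top [338. 173.] [308. 170.]
0.76 [338. 317.] [316. 335.] [359. 299.] screw [310. 339.] top [338. 165.] [308. 163.]
0.79 [328. 305.] [307. 324.] [349. 286.] screw [300. 327.] top [338. 158.] [308. 155.]
0.82 [318. 294.] [298. 314.] [338. 274.] screw [290. 316.] top [338. 151.] [308. 148.]
0.85 [307. 283.] [288. 304.] [326. 262.] screw [279. 304.] top [338. 143.] [308. 140.]
bar end a=1.1 [212. 201.] (seen ~205,192) bar bottom a=0.. [449. 511.]
```

The pointer's offset angle is about 0 and the block's is about 0.75, so another 0.275 rad of arc remains.

Call:
jog_arm(
  deltas="0.25 -0.03 0.385 0 0 0;0.26 -0.03 0.38 0 0 0;0.27 -0.03 0.37 0 0 0;0.28 -0.03 0.36 0 0 0;0.29 -0.03 0.35 0 0 0;0.3 -0.03 0.345 0 0 0;0.31 -0.03 0.335 0 0 0;0.32 -0.03 0.325 0 0 0;0 0 0 0 0 0;0 0 0 0 0 0;0 0 0 0 0 0",
)

```text
time: 21.68
eef_pos: [0.5674, -0.0067, 0.2558]
tcp_rot: [0.742, 0.671, -0.001, -0.0]
contact_force: [-5.7, -4.1, 2.1]
opening: 0.117
finger_force: 59.0
```

Run:
```python
from h import *
s=load("side"); t=load("top"); import pickle; pickle.dump((s,t),open("st2.pkl","wb"))
a=crop(s,185,130,70,70,8); cv2.imwrite("pics/l2.png",a)
st=get_state();print(st["time"],st["eef_pos"],st["contact_force"],st["opening"],st["finger_force"])
p=st["eef_pos"]; h=np.array([.7519,-.0296]); r=(p[:2]-h)@[.994,-.108]; print("theta est",np.arctan2(p[2]+.042-.1,-r)-.0652, np.hypot(r,p[2]+.042-.1))
q=[.7519,-.0296,-.1077]
def W(R,a,y):
    c,sn=np.cos(q[2]),np.sin(q[2]);x=-R*np.cos(a);return [q[0]+c*x-sn*y,q[1]+sn*x+c*y,.1+R*np.sin(a)]
for a in (.69,.72,.75,.78): print(a,((proj(s,[W(.195,a,.157),W(.15,a,.157),W(.1,a,.157)])-[185,130])*8+3.5).round(0).tolist())
```

```text
21.775 [ 0.5674058  -0.00671856  0.25578559] [-5.24022875 -3.51319331  0.66224191] 0.11687735877115607 58.977572321891785
theta est 0.7512772847341173 0.2714083617518942
0.69 [[317.0, 339.0], [227.0, 400.0], [132.0, 465.0]]
0.72 [[305.0, 324.0], [218.0, 389.0], [126.0, 458.0]]
0.75 [[293.0, 309.0], [209.0, 378.0], [120.0, 451.0]]
0.78 [[281.0, 295.0], [200.0, 367.0], [114.0, 444.0]]
```

View pics/l2.png

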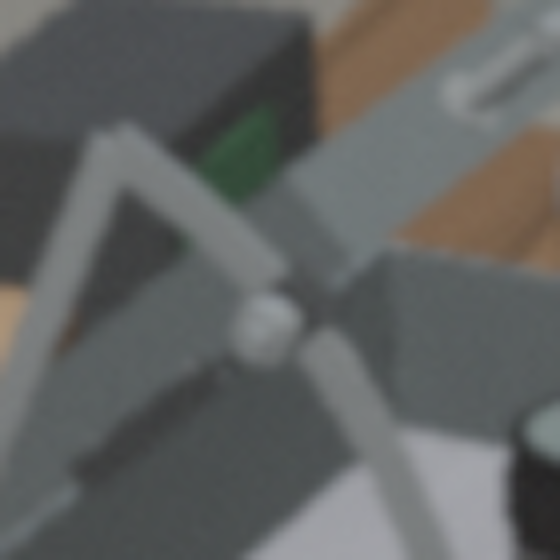

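The pointer arm's line runs from (90,465) to (215,375) and points into the block's centre near (302,310). It is estimated within 3 mm of the mark, and the lid is steady in the grip.

Call:
jog_arm(
  deltas="0 0 0 0 0 0;0 0 0 0 0 0;0 0 0 0 0 0;0 0 0 0 0 0",
)

```text
time: 22.28
eef_pos: [0.5674, -0.0067, 0.2558]
tcp_rot: [0.742, 0.671, -0.001, -0.0]
contact_force: [-6.3, -3.9, 1.2]
opening: 0.114
finger_force: 59.0
```

```bash
python3 -c "
from plant import ctrl
print(ctrl.sign_off())"
```

```text
the job is handed in; nothing more can be done
None
```

I turned the isolator to OFF and lifted the lid by its pull to about 0.75 rad. By my camera estimate the pointer is within about 3 mm of the index mark. The arm is still gripping the handle there at about 59 N, and the job is handed in; it returned no verdict.

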